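# Load a spacer washer into the kit carrier and close its keeper

## Task

Push the brass spacer washer along the carrier's deck, without lifting it or picking it up, over the yellow lip so that it drops flat into the blue pocket, then press it snugly against the pocket's far wall for a moment, with about 5 to 10 N and never more than 15 N. Then slide the orange keeper fully home across the pocket, without forcing it, and let go. Leave everything else on the bench where it is.

Things in the scene. Friction and masses are not known exactly. Their poses are not given: they have to be found in the camera images.
- carrier: Kit carrier fixed to the bench: grey base plate, 12 mm thick, spanning x -115 to 115 and y -50 to 90 mm in its own frame. Origin on the bench under the plate, z up; its flat top (the deck) is 12 mm above the origin. The washer is pushed along the carrier's +x. On the deck stands a blue pocket frame: guide wings, then a yellow lip, then the pocket.
- lip_nominal (a point): On the deck at carrier (25, 0) mm: NOMINAL foot of the lip's sheer inner face. The lip spans the whole width: ramp from 15 to 3 mm before this point (-x), top 4 mm above the deck for the last 3 mm, then a sheer drop to deck level. The frame (wings, lip, pocket together) is clamped through slots up to 12 mm either way along x from nominal; this is NOT reported: see or feel it.
- pocket_nominal (a point): On the deck at carrier (52, 0) mm: NOMINAL centre of the pocket, which shifts with the frame like the lip. Inside 54 x 54 mm, floor = deck, side walls 8 mm high, rigid far (+x) wall 12 mm high above the deck. The washer has 4 mm play in it and, once down, still stands 6 mm above the lip's top. The frame does not move in use.
- wings_nominal (a point): On the deck at carrier (-20, 0) mm: NOMINAL mouth of the guide wings (shifts with the frame): two upright walls 8 mm high, 4 mm thick, their centre lines converging from 44 mm either side of the centre line here to 30 mm either side, 34 mm further along +x, just past the foot of the lip's ramp.
- spacer: Thick brass spacer washer: disc 50 mm in diameter, 10 mm thick, with a dark 10 mm centre hole, about 140 g (varies). Origin at the centre of its underside, z up. It starts flat on the deck before the wings, centre 58 to 75 mm on the -x side of the carrier's origin, up to 10 mm off the centre line. All is smooth: sliding it, over the lip too, takes a few newtons.
- keeper_knob (a point): Centre of the keeper's black upright knob, 18 mm in diameter, 20 mm tall, on a 12 mm neck; 46 mm above the bench. At joint 0 it is at carrier (52, 78) mm and moves along the carrier's -y as it closes. The orange tongue below (20 mm wide, top 28 mm above the bench) runs between steel cheeks (same height, outer width 36 mm). Keeper and knob do not shift with the frame.
- keeper (a joint): Travel of the keeper in m: 0 open, 0.040 fully home at a rigid stop. It slides with about 2.5 N of friction and stays where it is left. Closed, its tongue passes 2 mm above a washer that lies flat; a washer that is not down blocks it.
- nut_cup: small green cup, 30 mm wide and 26 mm tall, standing on the carrier's base plate beside the keeper; leave it alone
- big_nut: steel hex nut, 28 mm across, 12 mm thick, lying on the base plate; leave it alone
- blue_bin: blue open-fronted parts bin, 150 x 100 x 75 mm, on the bench; leave it alone
- green_bin: green open-fronted parts bin, 150 x 100 x 75 mm; leave it alone
- oil_bottle: white bottle with red cap, 52 mm wide, 130 mm tall; leave it alone
- spanner: steel spanner lying on the bench; leave it alone
- big_washer: large flat steel ring, 68 mm outside, 36 mm hole, lying on the bench; leave it alone
Not all that is in view belongs to the job. There is more than one size of the spacer; the job needs the middle-sized.

How it is judged:
On the way, in this order (a step that is already met when the one before it is completed fails the run):
1. the washer lies flat at the bottom of the pocket, behind the lip (x of spacer in the frame of carrier between 0.034 and 0.07 m and y of spacer in the frame of carrier between -0.008 and 0.008 m and z of spacer in the frame of carrier below 0.0135 m and angle between spacer's own z axis and vertical below 0.04 rad).
2. the washer, down in the pocket, is pressed against the far wall with at least 3.5 N (all of step 1 and contact force between the fingers and spacer above 3.5 N), for 0.2 s.
3. the keeper is slid home over it (all of step 1 and value of joint keeper above 0.036 m), for 0.2 s.
At the end, for the whole second after the job is handed in: The washer lies flat (within 0.04 rad, underside within 1.5 mm of the deck) in the pocket beyond the lip, at rest; the keeper is closed to at least 36 of its 40 mm; the fingers touch neither (all of step 3 and linear speed of spacer below 0.01 m/s and contact force between the fingers and spacer below 0.1 N and contact force between the fingers and carrier below 0.1 N).
It fails at once if the washer is pushed or squeezed by the fingers with more than 15 N (contact force between the fingers and spacer above 15 N).
It fails at once if the washer is lifted: its underside's centre is more than 15 mm above the deck (z of spacer in the frame of carrier above 0.027 m).
It fails at once if the fingers press on the carrier or its keeper with more than 30 N (contact force between the fingers and carrier above 30 N).
It fails at once if another thing on the bench is moved by more than 30 mm (distance of any of nut_cup, big_nut, blue_bin, green_bin, oil_bottle, spanner, big_washer from where it was at the start of the episode above 0.03 m).
It also fails if it takes over 67 s, if anything falls off the work surface, if the arm or the gripper's body presses on something with over 40 N, if the wrist force passes 120 N, or if a joint passes its speed limit or range.

## Robot

A 6-joint arm with a two-finger parallel gripper is mounted at the origin on the work surface. World frame = base frame: x ahead of the robot, y to its left, z up, the work surface at z = 0. Lengths are in m, angles in rad, forces in N, time in s.
With the tool pointing down it reaches from about 0.325 to 0.85 m from the base axis. Payload 15.5 kg.
Tool frame: the origin (TCP) lies at the centre of the arm's flange, where the gripper is bolted on; the fingertips stand 191 mm ahead of it and the grasp point (between the pads) lies 172 mm ahead of it; z points along the fingers, y is the direction in which the jaws open and shut (so a half turn about z gives the same grasp; the last joint's range is limited). The gripper opens to 91 mm and grips with 3 to 60 N. Pads are 32 mm wide; open, the fingers measure 118 mm over their backs; the gripper's body (76 mm by 178 mm) begins 60 mm behind the grasp point.
Start: joints at [-1.444, 0.494, 1.345, -0, 1.302, -0.096], TCP at [0.138, -0.61, 0.405] pointing down, gripper open.
Joint ranges: [-2.91, 2.91], [-0.82, 2.16], [0.22, 2.67], [-1.22, 4.37], [0.12, 2.79], [-3.08, 3.08]. Speed limits (rad/s): [1.89, 1.89, 2.57, 3.01, 3.01, 3.01].

## Interface

Orientations are given as [roll, pitch, yaw] about the fixed x, y, z axes, in that order (R = Rz(yaw) Ry(pitch) Rx(roll)).
In Python, from rig import r, optics gives the robot as it stands.
- The arm moves only by the shell command python3 -m crank 'ROWS'. ROWS is text: rows parted by semicolons, each of 5 numbers parted by spaces: the closure, from -1 (fully open) to 1 (shut), then the shift along the tool's x, y, z in mm, then the turn about the tool's z in degrees. A call has 1 to 10 rows; each row is the pose to reach, as a shift and turn from the pose commanded when the call began, along the tool's axes at that moment; what a row does not reach only later rows make up. A row lasts 1/10 s, in which the tool goes at most 50 mm and 8.59 degrees, less where a joint would pass 70% of its speed; a pose out of reach is approached as far as the arm can. A call with a gripper value outside its range is refused whole. The fingers move at their own pace and stop on an object; the grip force is fixed at half the most. Time passes only in rows, so rows that repeat a pose let the fingers close. It gives the time, the measured TCP pose, the force and the opening at its end, in the units of the state.
- r.get_obs(): the state, without advancing time (a new reading comes with each control period).
- optics.grab_frame(name): name is "scene" or "top" or "wrist"; returns a dict with "color" (420x560x3 uint8, red, green, blue), "depth" (420x560 float32, m along the optical axis (not along the pixel's ray), 0 where there is no reading), "fx", "fy", "cx", "cy" (pixels), "k1" (the pictures are not rectified: a ray, as slopes to the right and down, at radius r is drawn at 1 + k1 r^2 times it, then the intrinsics apply), "T" (4x4, takes a point from camera to world coordinates); the wrist camera has in their place "mount" (4x4, takes a point from camera to tool coordinates, whose origin is the TCP and whose axes are the flange's). Camera axes: x right, y up, looking along -z (the intrinsics and any distortion apply to the point x, -y, -z); pixel columns grow to the right and rows downward; lengths in m; the calibration is good to about 2 mm. A picture is of the moment at which its call begins: read the wrist's pose just before it.
- r.sign_off(): hands the job in, once; it reports no verdict.
Trained networks look in a picture, given as the dict that the camera call returned (one of the last four; its "shot" number tells which), for a name from the list of things; names that differ only in an ending like _2 or _b are one class to them, and where a whole thing is asked for, a point or a joint stands for the part that bears it (a point fixed in the world has none). Each returns a list of dicts, best first, with "score" (0 to 1); they miss things now and then, are a little off and sometimes report something else, mostly with a low value. They report only what shows in the picture. A call takes as long as a camera call. They do not tell look-alikes from the thing itself.
- optics.boxes_of(picture, label): "position" ([column, row] in pixels, amid what is visible of it).
The state is a dict: "time": time; "qpos": joint angles; "joint_velocities": joint speeds; "joint_torque": joint torques, N m; "tcp_pos": TCP position; "tcp_rot": TCP orientation; "force": force on the tool from outside, world axes, zero at the start; "torque": the same for the moment, N m; "opening": finger opening in m.
Only numpy, scipy, OpenCV 4.12 (cv2) and the standard library are available. Lean on these libraries where they do the work, as an engineer would, in place of code of your own. Each camera call takes 0.05 s, during which the arm holds its last target.

## Working session

There is one attempt and no reset: what is moved stays moved. The work goes in short steps, Python scripts to look and compute and a shell command to move; the robot and the scene stay as the last step left them, time stands still between calls to the robot, and variables do not carry over. Pictures are saved under pics/ and viewed, and the job is handed in when it is done.

```bash
ls; mkdir -p pics; python3 - <<'E'
from rig import r, optics
import cv2,pickle
print(r.get_obs())
for n in ["scene","top"]:
    f=optics.grab_frame(n); cv2.imwrite(f"pics/{n}0.png",f["color"][:,:,::-1]); pickle.dump(f,open(f"pics/{n}0.pkl","wb"))
    print(n,{k:f[k] for k in f if k not in("color","depth")})
    for l in ["spacer","keeper_knob","carrier","keeper","big_nut","nut_cup","big_washer"]:
        print(l,[(d["position"],round(d["score"],2)) for d in optics.boxes_of(f,l)])
E
```

```text
pics
{'time': 0.0, 'qpos': array([-1.44352318e+00,  4.94185320e-01,  1.34609037e+00,  2.12561721e-05,
        1.30249528e+00, -9.54797924e-02]), 'joint_velocities': array([-0.00091571, -0.00029898, -0.00066347, -0.00095803,  0.00031564,
       -0.0028134 ]), 'joint_torque': array([-1.36027636e-03, -8.78836513e+01, -3.81858766e+01,  7.06256018e-02,
        5.35253808e-02, -1.10790356e-04]), 'tcp_pos': array([ 0.13807394, -0.60942211,  0.40415061]), 'tcp_rot': array([-3.14042165e+00, -1.32730640e-04,  2.22747214e-01]), 'force': array([-0.56076359,  0.33323182, -0.23897535]), 'torque': array([ 0.02289735, -0.07507527,  0.03146237]), 'opening': 0.09135348743037987}
scene {'fx': 523.4123722004101, 'fy': 523.4123722004101, 'cx': 289.9233170294945, 'cy': 206.39991495518646, 'k1': 0.0654509455599408, 'T': array([[-0.78080741, -0.38847724,  0.48931096,  1.12625836],
       [ 0.62455104, -0.50614454,  0.59477198,  0.75705267],
       [ 0.01660669,  0.77000204,  0.63782527,  0.88596947],
       [ 0.        ,  0.        ,  0.        ,  1.        ]]), 'shot': 1}
spacer [([301.8, 235.5], 0.77), ([
[... 209 characters left out ...]
cup [([308.3, 254.6], 0.55)]
big_washer [([459.4, 288.5], 0.97)]
top {'fx': 396.0232811038824, 'fy': 396.0232811038824, 'cx': 274.78701720307004, 'cy': 210.0095054754348, 'k1': 0.011376415230385925, 'T': array([[-0.02664294,  0.97782736, -0.20771087,  0.27392042],
       [-0.9996442 , -0.02632593,  0.00429083, -0.01415986],
       [-0.00127249,  0.20775129,  0.97818085,  1.10153542],
       [ 0.        ,  0.        ,  0.        ,  1.        ]]), 'shot': 2}
spacer [([244.1, 263.5], 0.88), ([247.0, 212.7], 0.71), ([303.4, 216.4], 0.51)]
keeper_knob [([238.2, 168.2], 0.54)]
carrier [([246.3, 188.9], 0.65)]
keeper [([241.0, 167.1], 0.49)]
big_nut []
nut_cup [([130.7, 154.0], 0.45)]
big_washer []
```

View pics/scene0.png

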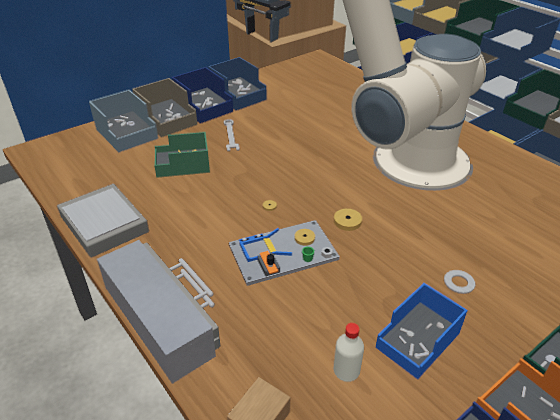

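View pics/top0.png

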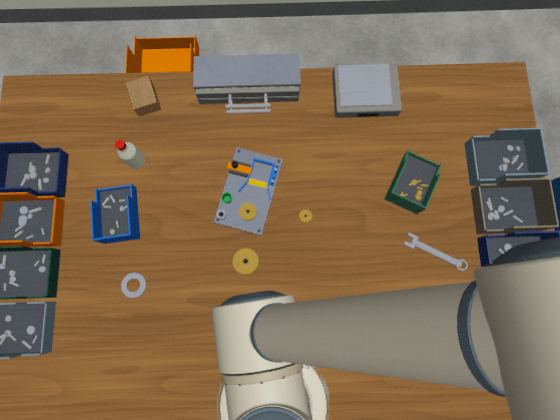

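```bash
python3 - <<'E'
import cv2
a=cv2.imread("pics/top0.png")[120:290,190:350]; cv2.imwrite("pics/top0c.png",cv2.resize(a,None,fx=3.5,fy=3.5,interpolation=cv2.INTER_CUBIC))
a=cv2.imread("pics/scene0.png")[180:320,190:390]; cv2.imwrite("pics/scene0c.png",cv2.resize(a,None,fx=4,fy=4,interpolation=cv2.INTER_CUBIC))
E
```

```text
(no output)
```

View pics/top0c.png

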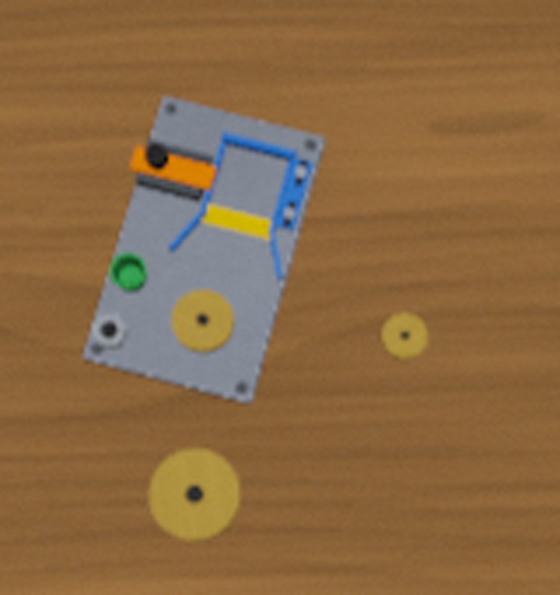

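View pics/scene0c.png

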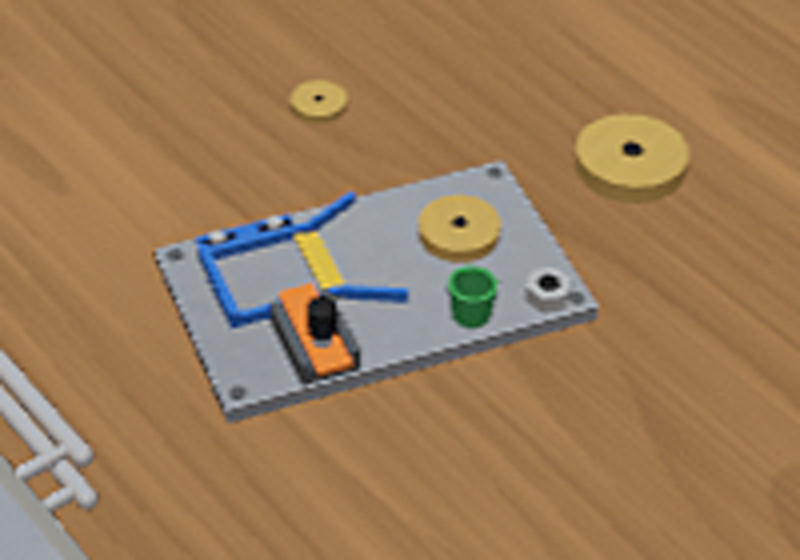

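The middle-sized brass disc is the one on the deck, at top (248,211) and scene (305,236). The look-alikes are the large disc on the bench at top (245,261) and the small one at top (305,216). Next I'll work out a rough carrier pose.

```bash
cat > h.py <<'E'
import numpy as np, cv2, pickle
from scipy.spatial.transform import Rotation as R
def camT(f,obs=None):
    if "T" in f: return f["T"]
    T=np.eye(4);T[:3,:3]=R.from_euler('xyz',obs["tcp_rot"]).as_matrix();T[:3,3]=obs["tcp_pos"]
    return T@f["mount"]
def K(f): return np.array([[f["fx"],0,f["cx"]],[0,f["fy"],f["cy"]],[0,0,1]]), np.array([f["k1"],0,0,0,0])
def ray(f,px,T):
    k,d=K(f)
    u=cv2.undistortPoints(np.array(px,float).reshape(-1,1,2),k,d).reshape(-1,2)
    c=np.c_[u[:,0],-u[:,1],-np.ones(len(u))]
    return T[:3,3],c@T[:3,:3].T
def atz(f,px,T,z):
    o,d=ray(f,px,T); s=(z-o[2])/d[:,2]; return o+s[:,None]*d
def proj(f,P,T):
    k,d=K(f); Ti=np.linalg.inv(T); c=np.atleast_2d(P)@Ti[:3,:3].T+Ti[:3,3]
    return cv2.projectPoints(np.c_[c[:,0],-c[:,1],-c[:,2]],np.zeros(3),np.zeros(3),k,d)[0].reshape(-1,2)
def w2c(c,P):
    x,y,a=c; d=np.atleast_2d(P)[:,:2]-[x,y]; return d@np.array([[np.cos(a),-np.sin(a)],[np.sin(a),np.cos(a)]])
def c2w(c,P):
    x,y,a=c; P=np.atleast_2d(np.array(P,float)); return P[:,:2]@np.array([[np.cos(a),np.sin(a)],[-np.sin(a),np.cos(a)]])+[x,y]
def fit(model,W):
    m=np.array(model,float);A=m-m.mean(0);B=W[:,:2]-W[:,:2].mean(0)
    a=np.arctan2((A[:,0]*B[:,1]-A[:,1]*B[:,0]).sum(),(A*B).sum())
    Rm=np.array([[np.cos(a),-np.sin(a)],[np.sin(a),np.cos(a)]]); t=W[:,:2].mean(0)-Rm@m.mean(0)
    res=W[:,:2]-(m@Rm.T+t); return (t[0],t[1],a),res
E
python3 - <<'E'
from h import *
f=pickle.load(open("pics/top0.pkl","rb"));T=f["T"]
px=np.array([(163,96),(323,137),(252,402),(85,358)])/3.5+[190,120]
W=atz(f,px,T,0.012)
c,res=fit([(.115,.09),(.115,-.05),(-.115,-.05),(-.115,.09)],W)
print(c,np.degrees(c[2]),res)
q=np.array([(202,320)])/3.5+[190,120]; print("washer",w2c(c,atz(f,q,T,.022)))
q=np.array([(208,206),(272,220)])/3.5+[190,120]; print("lip in",w2c(c,atz(f,q,T,.016)))
q=np.array([(157,155)])/3.5+[190,120]; print("knob",w2c(c,atz(f,q,T,.056)))
f=pickle.load(open("pics/scene0.pkl","rb"));T=f["T"]
px=np.array([(155,252),(500,165),(597,310),(228,412)])/4.+[190,180]
W=atz(f,px,T,0.012)
c2,res=fit([(.115,-.05),(-.115,-.05),(-.115,.09),(.115,.09)],W);print(c2,res)
# wrist mount
from rig import r,optics
o=r.get_obs();w=optics.grab_frame("wrist");print(w["mount"],w["fx"],w["cx"],w["cy"],w["k1"])
print(np.degrees(o["tcp_rot"]), R.from_euler('xyz',o["tcp_rot"]).as_matrix())
E
```

```text
(np.float64(0.5593711142697567), np.float64(0.033801732096114936), np.float64(-0.2831093150646479)) -16.220968894043825 [[-0.00059455 -0.00084735]
 [-0.00086127  0.00171864]
 [ 0.00077132  0.00050067]
 [ 0.0006845  -0.00137196]]
washer [[-0.06227088  0.00560153]]
lip in [[ 0.03144753  0.02695535]
 [ 0.03322455 -0.02649567]]
knob [[0.05085921 0.07148313]]
(np.float64(0.5641251810110356), np.float64(0.04043766928073207), np.float64(-0.2963796436609023)) [[-0.00080918  0.00119158]
 [ 0.00267486  0.00063164]
 [ 0.0009035  -0.00092765]
 [-0.00276918 -0.00089557]]
[[ 1.25146556e-03  9.63193350e-01  2.68806631e-01  7.47149763e-02]
 [ 9.99998645e-01 -9.18007745e-04 -1.36620479e-03 -3.76056046e-04]
 [-1.06915279e-03  2.68807977e-01 -9.63193194e-01  2.03588178e-02]
 [ 0.00000000e+00  0.00000000e+00  0.00000000e+00  1.00000000e+00]] 335.42058875416967 277.25778779722214 212.32190782164892 -0.05373777583279186
[-1.79999611e+02  2.49811869e-03  1.27640977e+01] [[ 9.75287987e-01  2.20937413e-01 -4.40234667e-05]
 [ 2.20937413e-01 -9.75287988e-01 -3.00916897e-06]
 [-4.36003963e-05 -6.79162449e-06 -9.99999999e-01]]
```

```bash
python3 -m crank '0.5 260 -275 40 15; 0.5 260 -275 40 15; 0.5 260 -275 40 15; 0.5 260 -275 40 15; 0.5 260 -275 40 15; 0.5 260 -275 40 15; 0.5 260 -275 40 15; 0.5 260 -275 40 15; 0.5 260 -275 40 15;0.5 260 -275 40 15'
cat >> h.py <<'E'
def delta(o,xy,z,yaw):
    """tool shift mm / turn deg from measured pose to world target TCP"""
    M=R.from_euler('xyz',o["tcp_rot"]).as_matrix()
    d=M.T@(np.array([xy[0],xy[1],z])-o["tcp_pos"])*1e3
    return np.round(d,1), round(-np.degrees(yaw-o["tcp_rot"][2]),2)
E
python3 - <<'E'
from h import *
from rig import r
o=r.get_obs();print(o["tcp_pos"],o["tcp_rot"],o["opening"]);print(delta(o,(0.53,0.045),0.32,np.radians(-16.5)))
E
```

```text
time: 1.85
tcp_pos: [0.3312, -0.2837, 0.3649]
tcp_rot: [3.141, -0.0, -0.037]
force: [-0.8, -0.4, -0.1]
opening: 0.0226
[ 0.33123833 -0.28365422  0.36490137] [ 3.14110953e+00 -2.56405147e-04 -3.72574716e-02] 0.0225955704653502
(array([ 186.4, -335.9,   44.8]), np.float64(14.37))
```

```bash
python3 -m crank '0.5 186 -336 45 14.4; 0.5 186 -336 45 14.4; 0.5 186 -336 45 14.4; 0.5 186 -336 45 14.4; 0.5 186 -336 45 14.4; 0.5 186 -336 45 14.4; 0.5 186 -336 45 14.4; 0.5 186 -336 45 14.4; 0.5 186 -336 45 14.4; 0.5 186 -336 45 14.4'
python3 - <<'E'
from h import *
from rig import r,optics
o=r.get_obs();f=optics.grab_frame("wrist");pickle.dump((o,f),open("pics/w1.pkl","wb"));cv2.imwrite("pics/w1.png",f["color"][:,:,::-1])
print(o["time"],o["tcp_pos"],o["tcp_rot"])
for l in ["spacer","keeper_knob","carrier","nut_cup","big_nut"]:
    print(l,[(d["position"],round(d["score"],2)) for d in optics.boxes_of(f,l)])
E
```

```text
time: 2.85
tcp_pos: [0.5306, 0.0445, 0.3194]
tcp_rot: [3.141, -0.0, -0.289]
force: [-0.6, -0.7, 0.1]
opening: 0.0229
2.85 [0.53059084 0.04450243 0.31940722] [ 3.14137733e+00 -2.44181102e-05 -2.89267695e-01]
spacer [([290.8, 339.6], 0.93), ([272.7, 237.3], 0.86), ([444.6, 201.1], 0.84)]
keeper_knob [([200.5, 104.9], 0.69)]
carrier [([251.2, 127.3], 0.64)]
nut_cup [([192.5, 221.2], 0.76)]
big_nut [([200.3, 258.7], 0.53)]
```

View pics/w1.png

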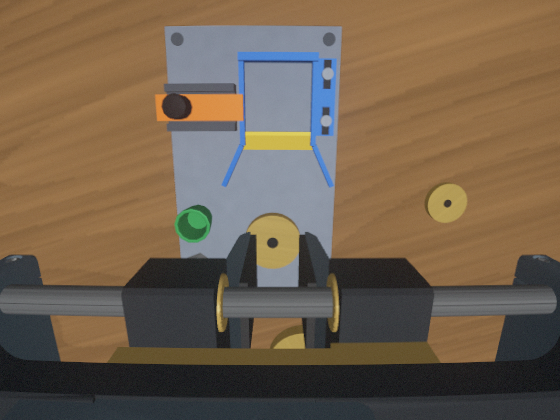

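Wrist view 1 shows the washer at (272,241), with the fingertips about to sit behind it. The yellow lip is at (278,141), the pocket at (279,95) and the knob at (176,106). The small disc is at (447,203) and the large one is mostly hidden at (292,345). I'll take a second view from further back.

```bash
python3 -m crank '0.5 -40 0 0 0; 0.5 -80 0 0 0; 0.5 -80 0 0 0; 0.5 -80 0 0 0'
python3 - <<'E'
from h import *
from rig import r,optics
o=r.get_obs();f=optics.grab_frame("wrist");pickle.dump((o,f),open("pics/w2.pkl","wb"));cv2.imwrite("pics/w2.png",f["color"][:,:,::-1])
print(o["time"],o["tcp_pos"],o["tcp_rot"])
for l in ["spacer","keeper_knob"]:
    print(l,[(d["position"],round(d["score"],2)) for d in optics.boxes_of(f,l)])
for i in (1,2):
  a=cv2.imread(f"pics/w{i}.png"); 
  a=a[15:275,150:350] if i==1 else a[0:260,150:350]
  cv2.imwrite(f"pics/w{i}c.png",cv2.resize(a[:195] if i==1 else a[:200],None,fx=3,fy=3,interpolation=cv2.INTER_CUBIC))
E
```

```text
time: 3.55
tcp_pos: [0.4527, 0.0672, 0.3201]
tcp_rot: [-3.141, -0.0, -0.291]
force: [1.5, 0.6, 1.1]
opening: 0.0229
3.55 [0.45267962 0.06717254 0.32014018] [-3.14146994e+00 -4.92597372e-04 -2.90629516e-01]
spacer [([283.7, 272.6], 0.93), ([456.4, 107.5], 0.85), ([272.0, 145.9], 0.58)]
keeper_knob [([194.7, 1.5], 0.61)]
```

View pics/w2.png

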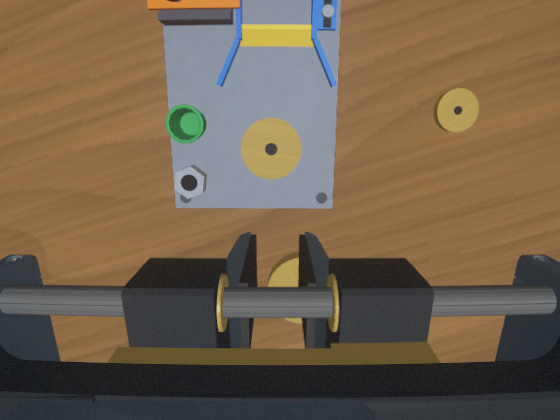

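View pics/w1c.png

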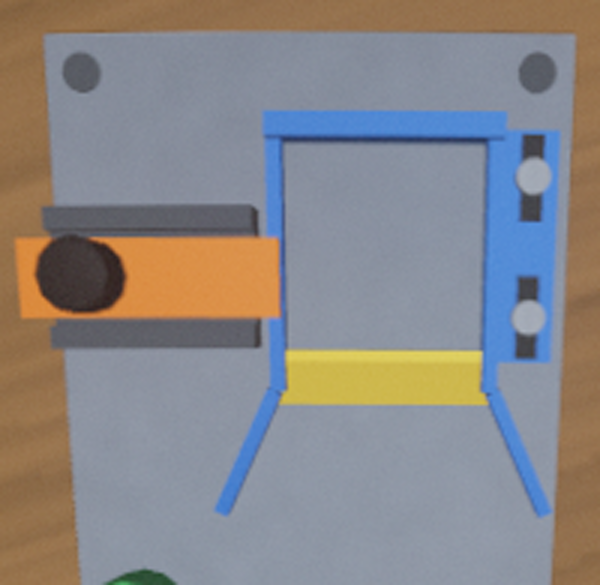

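View pics/w2c.png

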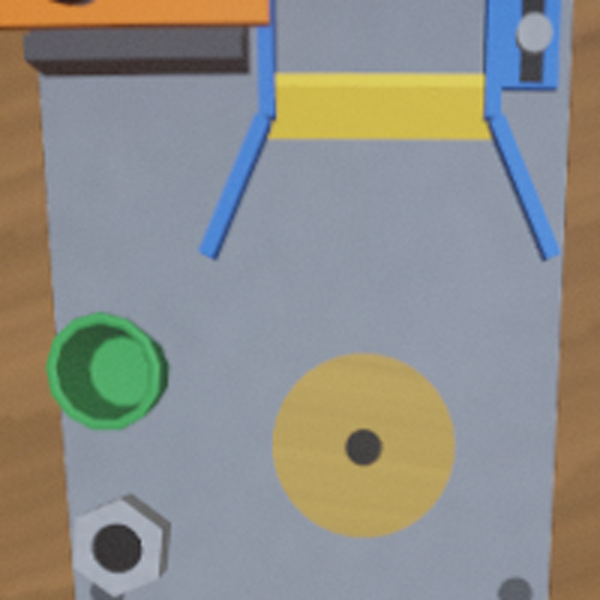

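```bash
python3 - <<'E'
from h import *
o1,f1=pickle.load(open("pics/w1.pkl","rb"));o2,f2=pickle.load(open("pics/w2.pkl","rb"))
T1=camT(f1,o1);T2=camT(f2,o2)
c1=lambda a:np.array(a,float).reshape(-1,2)/3+[150,15]
c2=lambda a:np.array(a,float).reshape(-1,2)/3+[150,0]
far=atz(f1,c1([(45,36),(575,37)]),T1,.012)
near=atz(f2,[(176,208.5),(333,208.5)],T2,.012)
c,res=fit([(.115,.09),(.115,-.05),(-.115,.09),(-.115,-.05)],np.r_[far,near])
print("carrier",c,np.degrees(c[2]));print(res*1e3)
def tri(p1,p2):
    a,d=ray(f1,p1,T1);b,e=ray(f2,p2,T2);d=d[0];e=e[0]
    s=np.linalg.lstsq(np.c_[d,-e],b-a,rcond=None)[0];P,Q=a+s[0]*d,b+s[1]*e
    return (P+Q)/2,np.linalg.norm(P-Q)
w,g=tri([(272.5,242.5)],c2((363,447)));print("washer top tri",w,g,w2c(c,w)*1e3)
print("washer @z.022",w2c(c,atz(f1,[(272.5,242.5)],T1,.022))*1e3,w2c(c,atz(f2,c2((363,447)),T2,.022))*1e3)
for n,a,b in [("wingL",(222,512),(208,256)),("wingR",(540,513),(551,256)),("lipL",(285,351),(274,74)),("lipR",(482,351),(487,74))]:
    p,g=tri(c1(a),c2(b));print(n,p,g*1e3,w2c(c,p)*1e3)
z={}
for n,p,zz in [("far wall inner top",(385,138),.024),("lip inner edge",(384,350),.016),("ramp foot",(384,404),.012),("pocket L top",(281,250),.020),("pocket R top",(489,250),.020),("knob top",(72,272),.056)]:
    print(n,w2c(c,atz(f1,c1(p),T1,zz))*1e3)
print("lip inner v2",w2c(c,atz(f2,c2((380,73)),T2,.016))*1e3, "ramp foot v2",w2c(c,atz(f2,c2((380,138)),T2,.012))*1e3)
pickle.dump(c,open("c.pkl","wb"))
o=o2; t=c2w(c,(-.112,0))[0];print("tcp in carrier",w2c(c,o["tcp_pos"])*1e3)
E
```

```text
carrier (np.float64(0.560176549422763), np.float64(0.03448775890336868), np.float64(-0.29287462037400974)) -16.78047967392695
[[-0.91606636 -0.48671837]
 [-0.63662442  0.8500446 ]
 [ 0.54590828 -0.1694088 ]
 [ 1.0067825  -0.19391743]]
washer top tri [0.50305715 0.05661582 0.02252707] 0.0005668240627480693 [[-61.07562998   4.69511304]]
washer @z.022 [[-61.26784373   4.4181427 ]] [[-61.12562147   4.98767707]]
wingL [0.56258758 0.08170747 0.0185551 ] 0.26807151432386117 [[-11.32423093  45.90507728]]
wingR [ 0.53673211 -0.00491228  0.01917844] 0.3489545109681271 [[-11.07110864 -44.49084671]]
lipL [0.59995267 0.05113931 0.01778555] 0.655552734071685 [[33.27497688 27.42607938]]
lipR [ 0.58456948 -0.00077548  0.01753933] 0.04678513796137077 [[ 33.53492634 -26.71927567]]
far wall inner top [[86.85150219  0.13228661]]
lip inner edge [[33.58453519  0.07500578]]
ramp foot [[18.55066176 -0.01918533]]
pocket L top [[59.56264986 27.48209727]]
pocket R top [[ 59.83993536 -27.56284287]]
knob top [[52.69471994 72.86358773]]
lip inner v2 [[33.97784216  0.6508189 ]] ramp foot v2 [[19.08063685  0.60786159]]
tcp in carrier [[-112.35576889    0.25802715]]
```

The numbers agree across views. The frame is shifted about +8.5 mm, so the lip's inner face is at x≈33.7 and the far wall at ≈87.5. The washer is at (-61, 4.7), with its top at z=22.5 mm. Next I'll go down behind it, with the fingers 18 mm apart to straddle its rear edge.

```bash
cat > d.py <<'E'
import sys
from h import *
from rig import r
c=pickle.load(open("c.pkl","rb"));o=r.get_obs()
print("t",o["time"],"tcp carrier",np.round(w2c(c,o["tcp_pos"])*1e3,2),"z",round(o["tcp_pos"][2]*1e3,2),"yawerr",round(np.degrees(o["tcp_rot"][2]-c[2]),2),"open",round(o["opening"]*1e3,1))
M=np.array([[np.cos(c[2]),np.sin(c[2])],[-np.sin(c[2]),np.cos(c[2])]]);print("F carrier",np.round(M@o["force"][:2],2),round(o["force"][2],2))
if len(sys.argv)>1:
    x,y,z=map(float,sys.argv[1:4]);print(delta(o,c2w(c,(x/1e3,y/1e3))[0],z/1e3,c[2]))
E
python3 d.py -106 4.5 209
```

```text
t 3.7 tcp carrier [[-111.      0.53]] z 319.95 yawerr 0.11 open 23.0
F carrier [0.2  0.41] -0.34
(array([  4.9,  -3.9, 111. ]), np.float64(0.11))
```

```bash
python3 -m crank '0.6 5 -4 30 0.1; 0.6 5 -4 60 0.1; 0.6 5 -4 85 0.1; 0.6 5 -4 100 0.1; 0.6 5 -4 107 0.1; 0.6 5 -4 111 0.1; 0.6 5 -4 111 0.1; 0.6 5 -4 111 0.1'; python3 d.py -40 2 209
python3 - <<'E'
from h import *
from rig import r,optics
o=r.get_obs();f=optics.grab_frame("wrist");cv2.imwrite("pics/w3.png",f["color"][:,:,::-1]);f=optics.grab_frame("scene");a=f["color"][180:320,190:390,::-1];cv2.imwrite("pics/s3.png",cv2.resize(a,None,fx=4,fy=4))
E
```

```text
time: 4.5
tcp_pos: [0.4595, 0.0699, 0.2093]
tcp_rot: [-3.141, -0.001, -0.292]
force: [-0.8, 0.3, 1.3]
opening: 0.0179
t 4.5 tcp carrier [[-106.63    4.79]] z 209.28 yawerr 0.04 open 17.9
F carrier [-0.81  0.03] 1.27
(array([66.6,  2.8,  0.3]), np.float64(0.04))
```

View pics/w3.png

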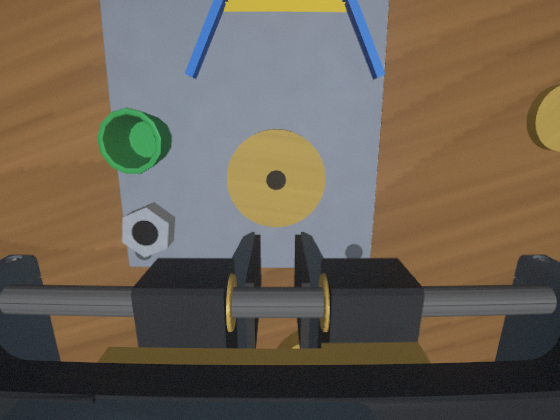

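View pics/s3.png

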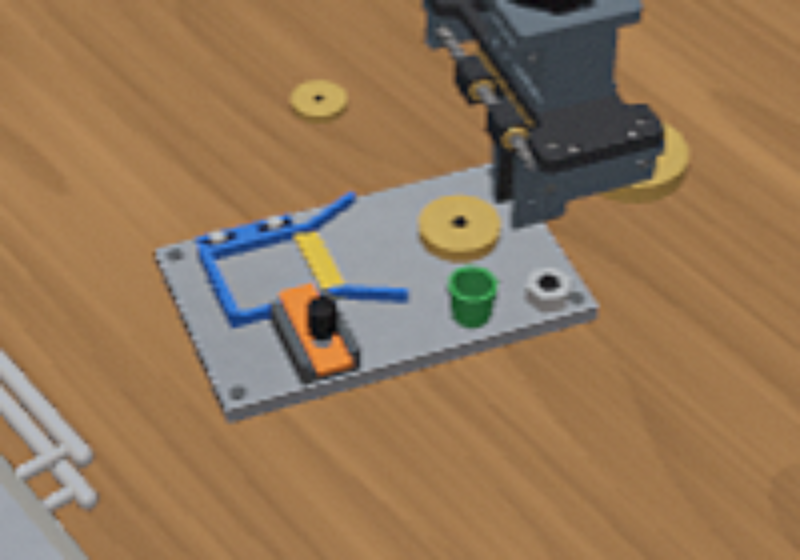

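```bash
python3 -m crank '0.6 2 0 0 0; 0.6 4 0 0 0; 0.6 5 0 0 0; 0.6 6 0 0 0; 0.6 7 0 0 0; 0.6 8 0 0 0; 0.6 9 0 0 0; 0.6 10 0 0 0; 0.6 11.5 0 0 0; 0.6 13 0 0 0'; python3 d.py -40 2 209;  python3 -m crank '0.6 2 0 0 0; 0.6 4 0 0 0; 0.6 6 0 0 0; 0.6 8.5 0.5 0 0; 0.6 11 0.5 0 0; 0.6 14 0.5 0 0; 0.6 17 0.5 0 0; 0.6 20 1 0 0; 0.6 23 1 0 0; 0.6 26 1 0 0'; python3 d.py -40 2 209
python3 - <<'E'
from h import *
from rig import r,optics
o=r.get_obs();f=optics.grab_frame("wrist");cv2.imwrite("pics/w4.png",f["color"][:,:,::-1])
E
```

```text
time: 5.6
tcp_pos: [0.4717, 0.0661, 0.2087]
tcp_rot: [3.142, 0.0, -0.292]
force: [0.2, 1.0, 0.4]
opening: 0.0182
t 5.6 tcp carrier [[-93.83   4.74]] z 208.72 yawerr 0.05 open 18.2
F carrier [-0.09  1.06] 0.35
(array([53.8,  2.8, -0.3]), np.float64(0.05))
time: 6.6
tcp_pos: [0.4965, 0.0576, 0.2087]
tcp_rot: [-3.142, -0.0, -0.292]
force: [-0.2, 0.8, 0.0]
opening: 0.0182
t 6.6 tcp carrier [[-67.67   3.73]] z 208.72 yawerr 0.04 open 18.2
F carrier [-0.47  0.73] 0.04
(array([27.7,  1.8, -0.3]), np.float64(0.04))
```

View pics/w4.png

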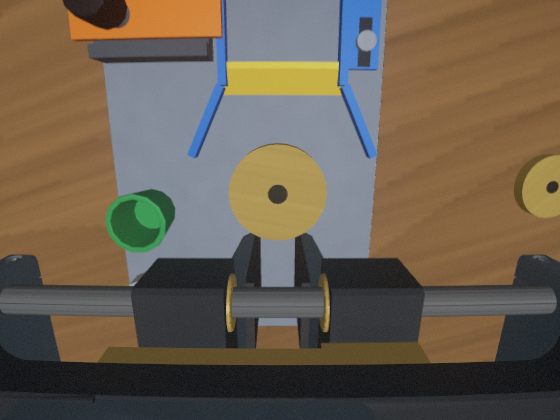

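```bash
python3 -m crank '0.6 2 0.5 0 0; 0.6 4 1 0 0; 0.6 6 1.5 0 0; 0.6 8 2 0 0; 0.6 10 2.3 0 0; 0.6 12 2.6 0 0; 0.6 14 2.9 0 0; 0.6 16 3.2 0 0; 0.6 18 3.4 0 0; 0.6 20 3.6 0 0'; python3 d.py 0 0 209;  python3 -m crank '0.6 1.5 0 0 0; 0.6 3 0 0 0; 0.6 4.5 0 0 0; 0.6 6 0 0 0; 0.6 7.5 0 0 0; 0.6 9 0 0 0; 0.6 10.5 0 0 0; 0.6 12 0 0 0; 0.6 13.5 0 0 0; 0.6 15 0 0 0'; python3 d.py 0 0 209
python3 - <<'E'
from h import *
from rig import r,optics
o=r.get_obs();f=optics.grab_frame("wrist");cv2.imwrite("pics/w5.png",f["color"][:,:,::-1])
E
```

```text
time: 7.65
tcp_pos: [0.5145, 0.0484, 0.2087]
tcp_rot: [-3.142, -0.0, -0.292]
force: [-0.8, -0.1, 0.4]
opening: 0.0183
t 7.65 tcp carrier [[-47.78   0.17]] z 208.73 yawerr 0.05 open 18.3
F carrier [-0.8  -0.29] 0.4
(array([47.8,  0.2, -0.3]), np.float64(0.05))
time: 8.65
tcp_pos: [0.5288, 0.0441, 0.2087]
tcp_rot: [-3.142, 0.0, -0.292]
force: [-0.4, 1.0, 0.3]
opening: 0.0182
t 8.65 tcp carrier [[-32.82   0.18]] z 208.71 yawerr 0.04 open 18.2
F carrier [-0.65  0.83] 0.26
(array([32.8,  0.2, -0.3]), np.float64(0.04))
```

View pics/w5.png

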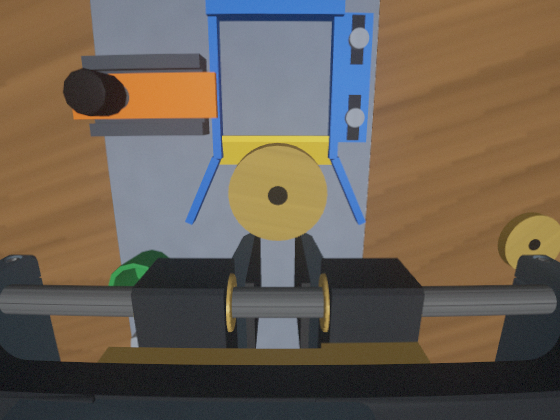

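```bash
python3 -m crank '0.6 1.5 0 0 0; 0.6 3 0 0 0; 0.6 4.5 0 0 0; 0.6 6 0 0 0; 0.6 7.5 0 0 0; 0.6 9 0 0 0; 0.6 10.5 0 0 0; 0.6 12 0 0 0; 0.6 13.5 0 0 0; 0.6 15 0 0 0'; python3 d.py; python3 -m crank '0.6 1.5 0 0 0; 0.6 3 0 0 0; 0.6 4.5 0 0 0; 0.6 6 0 0 0; 0.6 7.5 0 0 0; 0.6 9 0 0 0; 0.6 10.5 0 0 0; 0.6 12 0 0 0; 0.6 13.5 0 0 0; 0.6 15 0 0 0'; python3 d.py 
python3 - <<'E'
from h import *
from rig import r,optics
o=r.get_obs();f=optics.grab_frame("wrist");cv2.imwrite("pics/w6.png",f["color"][:,:,::-1])
E
```

```text
time: 9.7
tcp_pos: [0.5432, 0.0398, 0.2087]
tcp_rot: [-3.142, 0.0, -0.292]
force: [-0.9, 1.4, 0.9]
opening: 0.0184
t 9.7 tcp carrier [[-17.81   0.19]] z 208.72 yawerr 0.04 open 18.4
F carrier [-1.22  1.07] 0.87
time: 10.7
tcp_pos: [0.5575, 0.0355, 0.2087]
tcp_rot: [3.142, 0.0, -0.292]
force: [-0.2, 0.0, 0.7]
opening: 0.0184
t 10.7 tcp carrier [[-2.83  0.22]] z 208.72 yawerr 0.05 open 18.4
F carrier [-0.15 -0.04] 0.69
```

View pics/w6.png

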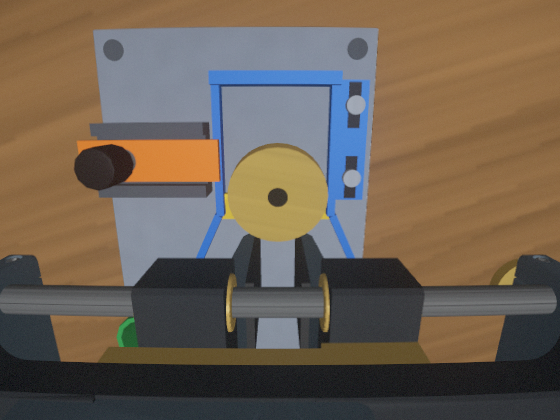

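```bash
python3 -m crank '0.6 1.5 0.1 0 0; 0.6 3 0.2 0 0; 0.6 4.5 0.2 0 0; 0.6 6 0.2 0 0; 0.6 7.5 0.2 0 0; 0.6 9 0.2 0 0; 0.6 10.5 0.2 0 0; 0.6 12 0.2 0 0; 0.6 13.5 0.2 0 0; 0.6 15 0.2 0 0'; python3 d.py; python3 -m crank '0.6 1 0 0 0; 0.6 2 0 0 0; 0.6 3 0 0 0; 0.6 4 0 0 0;0.6 4 0 0 0'; python3 d.py 
python3 - <<'E'
from h import *
from rig import r,optics
o=r.get_obs();f=optics.grab_frame("wrist");pickle.dump((o,f),open("pics/w7.pkl","wb"));cv2.imwrite("pics/w7.png",f["color"][:,:,::-1])
f=optics.grab_frame("scene");a=f["color"][180:320,190:390,::-1];cv2.imwrite("pics/s7.png",cv2.resize(a,None,fx=4,fy=4))
E
```

```text
time: 11.75
tcp_pos: [0.5718, 0.031, 0.2087]
tcp_rot: [-3.142, 0.0, -0.292]
force: [0.3, -0.3, 0.1]
opening: 0.0178
t 11.75 tcp carrier [[12.18  0.02]] z 208.71 yawerr 0.04 open 17.8
F carrier [ 0.38 -0.18] 0.13
time: 12.25
tcp_pos: [0.5757, 0.0298, 0.2087]
tcp_rot: [-3.142, -0.0, -0.292]
force: [-0.3, 0.3, 0.1]
opening: 0.0179
t 12.25 tcp carrier [[16.2   0.02]] z 208.71 yawerr 0.04 open 17.9
F carrier [-0.36  0.23] 0.14
```

View pics/w7.png

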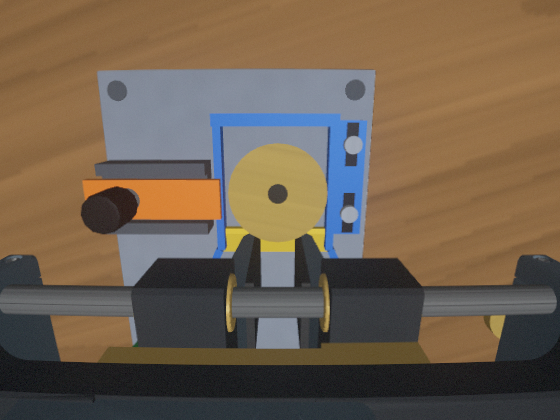

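View pics/s7.png

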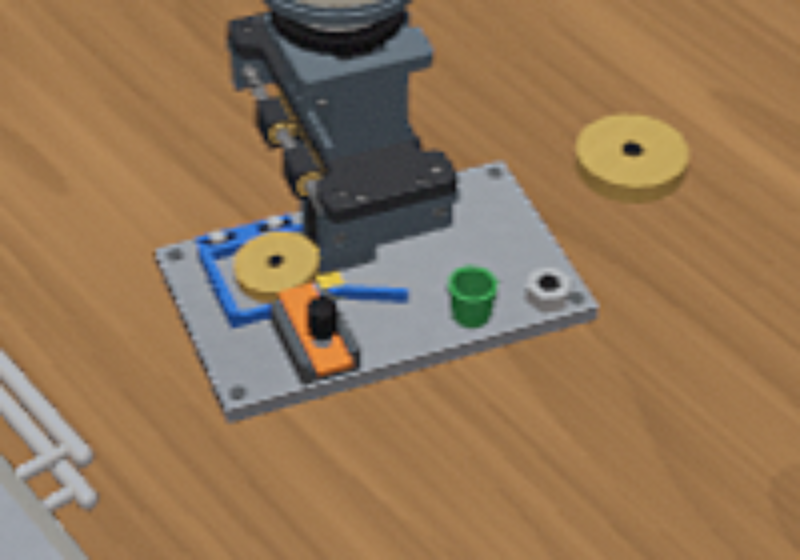

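```bash
python3 -m crank '0.6 1 0 0 0; 0.6 2 0 0 0; 0.6 3 0 0 0; 0.6 4 0 0 0; 0.6 4.5 0 0 0'; python3 d.py; python3 -m crank '0.6 0.5 0 0 0; 0.6 1 0 0 0;0.6 1 0 0 0'; python3 d.py 
python3 - <<'E'
from h import *
from rig import r,optics
o=r.get_obs();f=optics.grab_frame("wrist");pickle.dump((o,f),open("pics/w8.pkl","wb"));cv2.imwrite("pics/w8.png",cv2.resize(f["color"][80:290,180:380,::-1],None,fx=2.8,fy=2.8))
E
```

```text
time: 12.85
tcp_pos: [0.58, 0.0285, 0.2087]
tcp_rot: [-3.142, -0.0, -0.292]
force: [0.3, 0.9, -0.3]
opening: 0.0184
t 12.85 tcp carrier [[2.071e+01 2.000e-02]] z 208.72 yawerr 0.04 open 18.4
F carrier [0.   0.91] -0.28
time: 13.15
tcp_pos: [0.5809, 0.0283, 0.2087]
tcp_rot: [-3.142, -0.0, -0.292]
force: [-0.2, 0.1, 0.2]
opening: 0.018
t 13.15 tcp carrier [[21.6   0.04]] z 208.72 yawerr 0.05 open 18.0
F carrier [-0.25 -0.01] 0.21
```

View pics/w8.png

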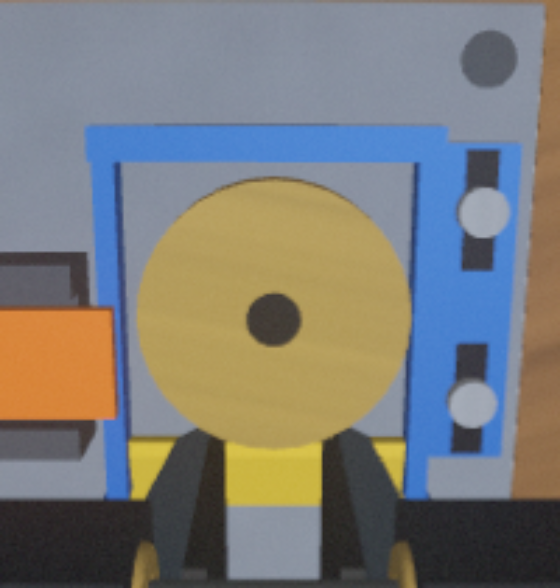

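```bash
python3 -m crank '0.6 0.5 0 0 0; 0.6 1 0 0 0;0.6 1 0 0 0' | grep force; python3 d.py;  python3 -m crank '0.6 0.3 0 0 0; 0.6 0.6 0 0 0;0.6 0.6 0 0 0'|grep force; python3 d.py 
python3 - <<'E'
from h import *
from rig import r,optics
o=r.get_obs();f=optics.grab_frame("wrist");pickle.dump((o,f),open("pics/w9.pkl","wb"));cv2.imwrite("pics/w9.png",cv2.resize(f["color"][80:290,180:380,::-1],None,fx=2.8,fy=2.8))
E
```

```text
force: [0.3, -0.1, -0.3]
t 13.5 tcp carrier [[22.64  0.03]] z 208.73 yawerr 0.04 open 18.3
F carrier [0.35 0.01] -0.26
force: [-0.9, 0.0, 0.0]
t 13.8 tcp carrier [[23.21  0.03]] z 208.72 yawerr 0.05 open 18.5
F carrier [-0.91 -0.24] 0.01
```

View pics/w9.png

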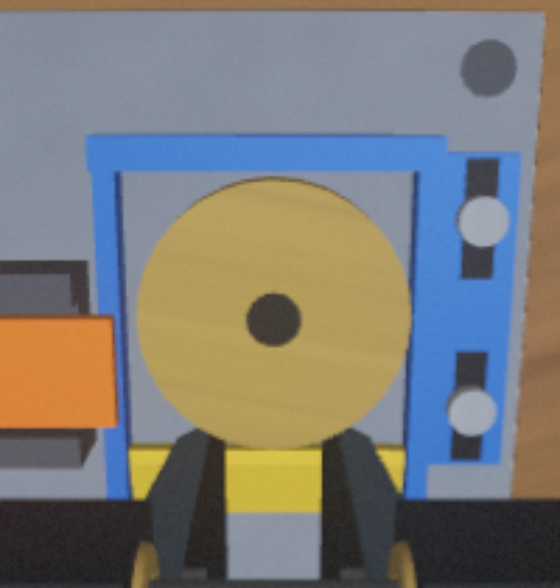

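```bash
python3 -m crank '0.6 0.3 0 0 0; 0.6 0.6 0 0 0;0.6 0.6 0 0 0' >/dev/null; python3 d.py;  python3 -m crank '0.6 0.3 0 0 0; 0.6 0.5 0 0 0;0.6 0.5 0 0 0'>/dev/null; python3 d.py ;  python3 -m crank '0.6 0.3 0 0 0; 0.6 0.3 0 0 0'>/dev/null; python3 d.py;  python3 -m crank '0.6 0.3 0 0 0; 0.6 0.3 0 0 0'>/dev/null; python3 d.py
```

```text
t 14.15 tcp carrier [[23.8   0.04]] z 208.71 yawerr 0.05 open 18.4
F carrier [-0.43  0.28] -0.21
t 14.45 tcp carrier [[24.3   0.04]] z 208.74 yawerr 0.05 open 18.5
F carrier [-0.03 -0.39] -1.45
t 14.65 tcp carrier [[24.59  0.05]] z 208.74 yawerr 0.05 open 18.4
F carrier [-0.03 -0.32] -0.2
t 14.85 tcp carrier [[24.87  0.03]] z 208.71 yawerr 0.05 open 18.3
F carrier [-0.2  -0.08] -0.04
```

```bash
python3 -m crank '0.6 0.2 0 0 0; 0.6 0.2 0 0 0' >/dev/null; python3 d.py;  python3 -m crank '0.6 0.2 0 0 0; 0.6 0.2 0 0 0'>/dev/null; python3 d.py 
python3 - <<'E'
from h import *
from rig import r,optics
o=r.get_obs();f=optics.grab_frame("wrist");pickle.dump((o,f),open("pics/w10.pkl","wb"));cv2.imwrite("pics/w10.png",cv2.resize(f["color"][80:290,180:380,::-1],None,fx=2.8,fy=2.8))
E
```

```text
t 15.05 tcp carrier [[25.01  0.03]] z 208.69 yawerr 0.04 open 18.2
F carrier [-1.33  0.51] -0.52
t 15.25 tcp carrier [[25.15  0.05]] z 208.67 yawerr 0.05 open 18.3
F carrier [-2.24 -0.02] 0.7
```

View pics/w10.png

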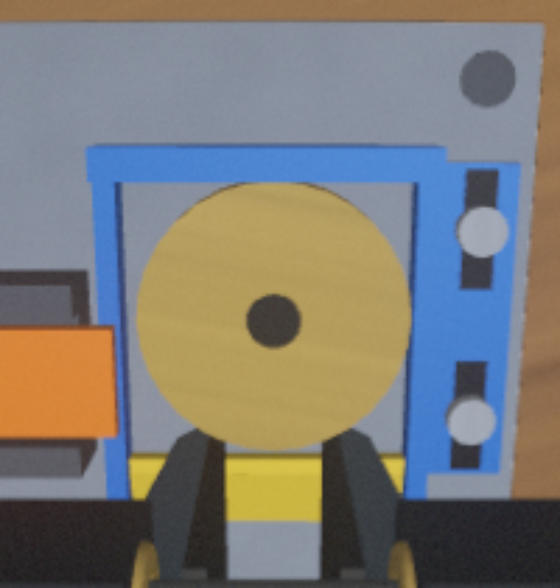

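The washer is now touching the far wall, and the force is building gently as I press.

```bash
for i in 1; do python3 -m crank '0.6 0.2 0 0 0; 0.6 0.4 0 0 0' >/dev/null; python3 d.py; done;  python3 -m crank '0.6 0.2 0 0 0; 0.6 0.2 0 0 0'>/dev/null; python3 d.py
```

```text
t 15.5 tcp carrier [[25.4  0. ]] z 208.62 yawerr 0.04 open 17.8
F carrier [-4.32 -0.31] 1.87
t 15.7 tcp carrier [[2.553e+01 1.000e-02]] z 208.6 yawerr 0.05 open 18.2
F carrier [-5.63 -0.02] 1.95
```

```bash
python3 -m crank '0.6 0.2 0 0 0; 0.6 0.2 0 0 0; 0.6 0.2 0 0 0;0.6 0.2 0 0 0'>/dev/null; python3 d.py; python3 -m crank '0.6 0.1 0 0 0; 0.6 0.1 0 0 0; 0.6 0.1 0 0 0;0.6 0.1 0 0 0'>/dev/null; python3 d.py
python3 - <<'E'
from h import *
from rig import r,optics
f=optics.grab_frame("scene");a=f["color"][220:280,225:325,::-1];cv2.imwrite("pics/s10.png",cv2.resize(a,None,fx=8,fy=8,interpolation=cv2.INTER_CUBIC))
f=optics.grab_frame("wrist");cv2.imwrite("pics/w11.png",cv2.resize(f["color"][80:290,180:380,::-1],None,fx=2.8,fy=2.8))
E
```

```text
t 16.1 tcp carrier [[ 2.563e+01 -1.000e-02]] z 208.59 yawerr 0.04 open 18.0
F carrier [-5.99  0.07] 1.71
t 16.5 tcp carrier [[25.67  0.03]] z 208.57 yawerr 0.05 open 18.2
F carrier [-6.79  1.06] 1.67
```

View pics/s10.png

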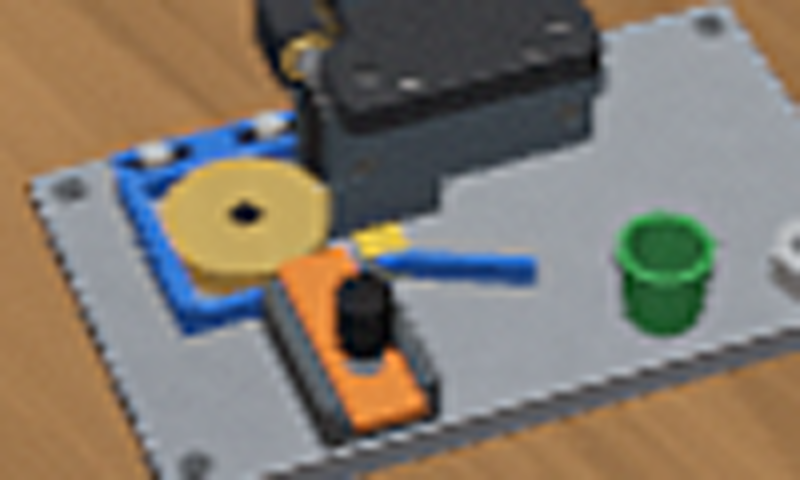

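View pics/w11.png

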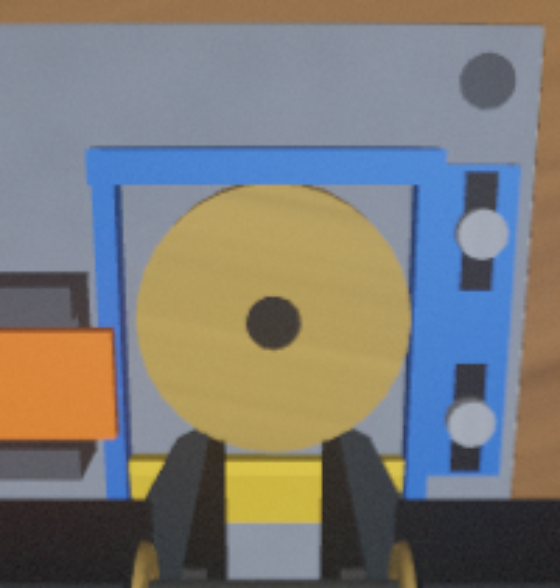

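```bash
cat > flat.py <<'E'
from h import *
from rig import r,optics
c=pickle.load(open("c.pkl","rb"));o=r.get_obs();f=optics.grab_frame("wrist");T=camT(f,o)
pickle.dump((o,f),open("pics/flat.pkl","wb"))
col=f["color"].astype(int);hsv=cv2.cvtColor(f["color"],cv2.COLOR_RGB2HSV)
def pts(m):
    v,u=np.nonzero(m&(f["depth"]>0));o0,d=ray(f,np.c_[u,v],T);return o0+d*f["depth"][v,u][:,None],np.c_[u,v]
P,uv=pts(np.ones(hsv.shape[:2],bool))
C=np.c_[w2c(c,P)*1e3,P[:,2]*1e3]
h=hsv[uv[:,1],uv[:,0]]
brass=(h[:,0]>15)&(h[:,0]<28)&(h[:,1]>90)&(h[:,2]>110)&(abs(C[:,1])<30)&(C[:,0]>35)&(C[:,0]<95)&(C[:,2]<45)
def plane(S,n):
    A=np.c_[S[:,:2]-S[:,:2].mean(0),np.ones(len(S))];k=np.linalg.lstsq(A,S[:,2],rcond=None)[0];res=S[:,2]-A@k
    g=abs(res)<3*np.median(abs(res))+.1;k=np.linalg.lstsq(A[g],S[g,2],rcond=None)[0]
    print(n,len(S),"mid",S[:,:2].mean(0).round(1),"range x",S[:,0].min().round(1),S[:,0].max().round(1),"y",S[:,1].min().round(1),S[:,1].max().round(1),"slope",k[:2].round(4),"z",k[2].round(2),"sd",res[g].std().round(2))
plane(C[brass],"washer")
deck=(h[:,1]<60)&(C[:,0]>95)&(C[:,0]<110)&(abs(C[:,1])<40)&(abs(C[:,2]-12)<8)
if deck.sum()>20: plane(C[deck],"deck far")
E
python3 flat.py
```

```text
washer 7038 mid [63.8 -0.4] range x 35.1 87.5 y -25.3 24.2 slope [-0.      0.0004] z 21.68 sd 0.57
deck far 4745 mid [102.6  -0. ] range x 95.2 110.0 y -40.0 40.0 slope [ 0.0088 -0.0023] z 11.7 sd 0.61
```

The washer is flat (slope ≈0) with its top 10 mm above the deck, and it was pressed at about 6–7 N for about a second. Now I'll back off, lift, and measure the knob.

```bash
python3 -m crank '0.6 -2 0 0 0; 0.6 -6 0 0 0; 0.6 -12 0 0 0; 0.6 -15 0 -10 0; 0.6 -15 0 -40 0; 0.6 -15 0 -80 0; 0.6 -15 0 -90 0; 0.6 -15 0 -90 0'
cat > k.py <<'E'
import sys
from h import *
from rig import r,optics
n=sys.argv[1]
c=pickle.load(open("c.pkl","rb"));o=r.get_obs();f=optics.grab_frame("wrist");T=camT(f,o)
pickle.dump((o,f),open(f"pics/{n}.pkl","wb"));cv2.imwrite(f"pics/{n}.png",f["color"][:,:,::-1])
print("tcp",w2c(c,o["tcp_pos"])*1e3,o["tcp_pos"][2])
print([(d["position"],round(d["score"],2)) for d in optics.boxes_of(f,"keeper_knob")])
E
python3 k.py k1
```

```text
time: 17.45
tcp_pos: [0.5712, 0.0314, 0.301]
tcp_rot: [-3.141, -0.004, -0.292]
force: [0.1, -0.4, -1.1]
opening: 0.018
tcp [[11.45608164  0.18157258]] 0.3009615917774506
[([194.6, 163.7], 0.66)]
```

View pics/k1.png

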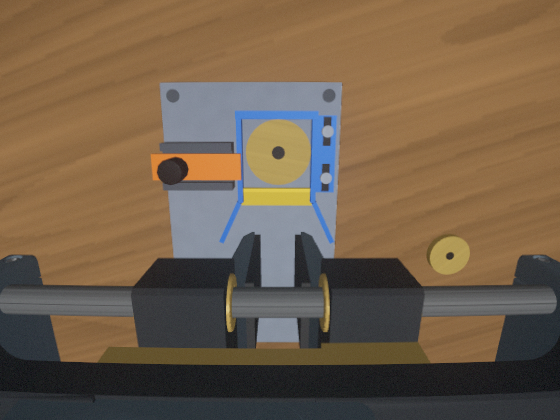

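```bash
python3 d.py 52 108 300; python3 -m crank '1 20 -50 0 0; 1 41 -108 0 0; 1 41 -108 0 0; 1 41 -108 0 0; 1 41 -108 0 0; 1 41 -108 0 0; 1 41 -108 0 0'; python3 k.py k2
```

```text
t 17.55 tcp carrier [[10.79 -0.02]] z 298.39 yawerr 0.05 open 18.1
F carrier [-0.23 -0.03] -1.26
(array([  41.3, -108. ,   -1.6]), np.float64(0.05))
time: 18.25
tcp_pos: [0.6407, 0.1219, 0.2985]
tcp_rot: [3.141, 0.001, -0.293]
force: [0.2, 0.2, -0.4]
opening: 0.0004
tcp [[ 51.88108925 106.9936459 ]] 0.2985067519383968
[([332.5, 218.1], 0.75)]
```

View pics/k2.png

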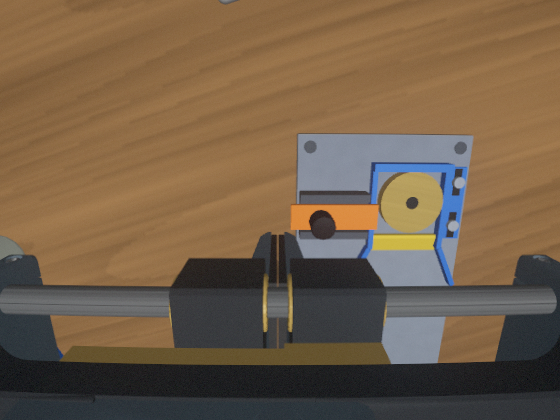

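```bash
python3 - <<'E'
from h import *
c=pickle.load(open("c.pkl","rb"))
o1,f1=pickle.load(open("pics/k1.pkl","rb"));o2,f2=pickle.load(open("pics/k2.pkl","rb"));T1=camT(f1,o1);T2=camT(f2,o2)
for f,n,x,y in((f1,"a",150,140),(f2,"b",290,190)):
    cv2.imwrite(f"pics/kc{n}.png",cv2.resize(f["color"][y:y+60,x:x+60,::-1],None,fx=9,fy=9,interpolation=cv2.INTER_CUBIC))
a,d=ray(f1,[(171,171)],T1);b,e=ray(f2,[(322,227)],T2);d=d[0];e=e[0]
s=np.linalg.lstsq(np.c_[d,-e],b-a,rcond=None)[0];P,Q=a+s[0]*d,b+s[1]*e
print((P+Q)/2,np.linalg.norm(P-Q),w2c(c,(P+Q)/2)*1e3)
print(w2c(c,atz(f1,[(171,171)],T1,.056))*1e3,w2c(c,atz(f2,[(322,227)],T2,.056))*1e3)
print("bottle",w2c(c,atz(f2,[(22,250)],T2,.10))*1e3,w2c(c,atz(f2,[(22,250)],T2,.0))*1e3)
ft=pickle.load(open("pics/top0.pkl","rb"));print("bottle top",w2c(c,atz(ft,[(121,146)],ft["T"],.13))*1e3)
E
```

```text
[0.63144244 0.09040766 0.04937933] 0.0006811740656614641 [[52.08684649 74.11357605]]
[[53.3734121  71.85124753]] [[53.91745232 75.16238614]]
bottle [[ 53.66148878 256.80819739]] [[ 12.73237365 341.09671044]]
bottle top [[ -2.38406637 355.66374794]]
```

View pics/kca.png

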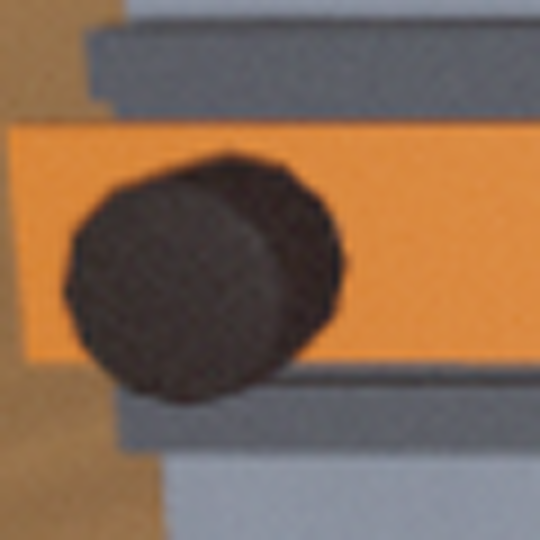

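View pics/kcb.png

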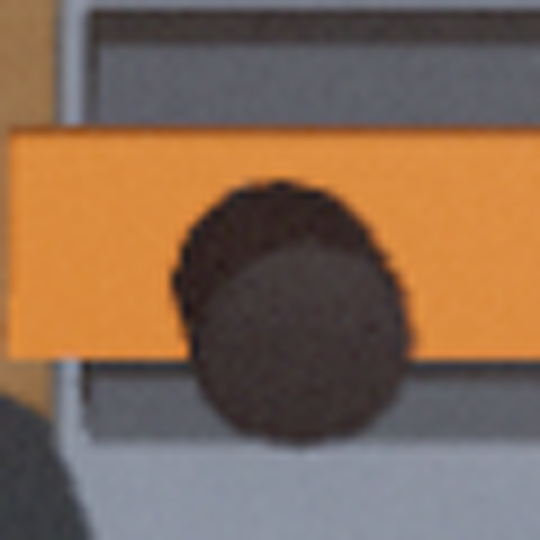

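```bash
python3 d.py 52.5 107 232; python3 -m crank '1 0.5 0 30 0; 1 0.5 0 55 0; 1 0.5 0 66 0; 1 0.5 0 67 0; 1 0.5 0 67 0'; python3 d.py; python3 -m crank '1 0 2 0 0; 1 0 4 0 0; 1 0 5 0 0; 1 0 6 0 0; 1 0 7 0 0; 1 0 8 0 0'; python3 d.py;python3 k.py k3
```

```text
t 18.35 tcp carrier [[ 52.03 107.27]] z 298.79 yawerr -0.01 open 0.5
F carrier [-0.3  -0.01] -0.06
(array([ 0.5,  0.3, 66.8]), np.float64(-0.01))
time: 18.85
tcp_pos: [0.642, 0.1227, 0.2324]
tcp_rot: [-3.141, -0.001, -0.292]
force: [0.4, 0.3, 0.2]
opening: 0.0006
t 18.85 tcp carrier [[ 52.88 108.04]] z 232.41 yawerr 0.03 open 0.6
F carrier [0.34 0.43] 0.23
time: 19.45
tcp_pos: [0.6394, 0.115, 0.2318]
tcp_rot: [-3.142, -0.0, -0.292]
force: [-0.9, 0.3, -0.4]
opening: 0.0004
t 19.45 tcp carrier [[52.57 99.98]] z 231.77 yawerr 0.05 open 0.4
F carrier [-0.93 -0.01] -0.39
tcp [[52.57157144 99.98125568]] 0.23176935849506547
[([354.2, 243.8], 0.56), ([404.1, 208.2], 0.56)]
```

View pics/k3.png

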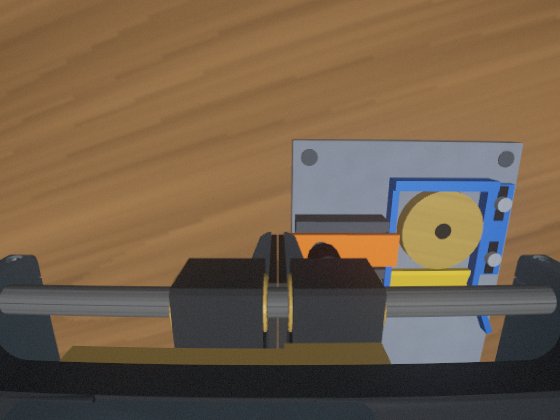

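```bash
python3 -m crank '1 0 1 0 0; 1 0 2 0 0; 1 0 3 0 0; 1 0 4 0 0; 1 0 5 0 0; 1 0 6 0 0; 1 0 7 0 0; 1 0 8 0 0' >/dev/null; python3 d.py;python3 -m crank '1 0 1.5 0 0; 1 0 3 0 0; 1 0 4.5 0 0; 1 0 6 0 0; 1 0 7.5 0 0; 1 0 9 0 0; 1 0 10.5 0 0; 1 0 12 0 0' >/dev/null; python3 d.py;python3 k.py k4
```

```text
t 20.35 tcp carrier [[52.58 92.16]] z 231.76 yawerr 0.05 open 0.4
F carrier [-0.2   2.71] -0.03
t 21.15 tcp carrier [[52.6  79.93]] z 231.72 yawerr 0.05 open 0.8
F carrier [-0.52  2.57] -0.93
tcp [[52.59516261 79.92886793]] 0.23172465182202848
[([378.8, 195.8], 0.49)]
```

View pics/k4.png

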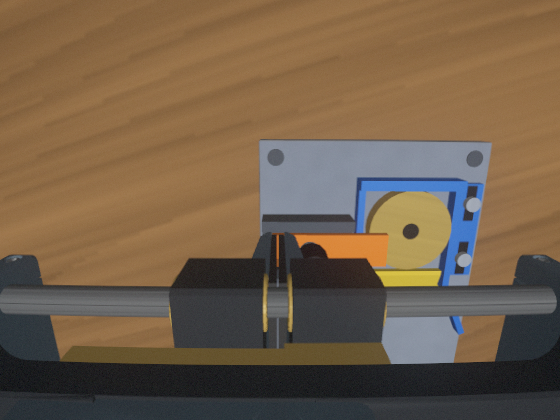

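The keeper is sliding with the expected force of about 2.6 N.

```bash
python3 -m crank '1 0 1.5 0 0; 1 0 3 0 0; 1 0 4.5 0 0; 1 0 6 0 0; 1 0 7.5 0 0; 1 0 9 0 0; 1 0 10.5 0 0; 1 0 12 0 0;1 0 13 0 0' >/dev/null; python3 d.py;python3 -m crank '1 0 1 0 0; 1 0 2 0 0;1 0 3 0 0' >/dev/null; python3 d.py;python3 -m crank '1 0 0.5 0 0; 1 0 1 0 0' >/dev/null; python3 d.py;python3 k.py k5
```

```text
t 22.15 tcp carrier [[52.6 66.9]] z 231.71 yawerr 0.04 open 0.6
F carrier [-0.84  3.01] -0.19
t 22.45 tcp carrier [[52.6 64. ]] z 231.7 yawerr 0.05 open -0.0
F carrier [-0.1  2.3] 0.09
t 22.65 tcp carrier [[52.59 63.03]] z 231.71 yawerr 0.04 open 0.2
F carrier [-0.31  2.65] 0.9
tcp [[52.59047536 63.02575574]] 0.23170537279893122
[([345.0, 244.6], 0.87)]
```

View pics/k5.png

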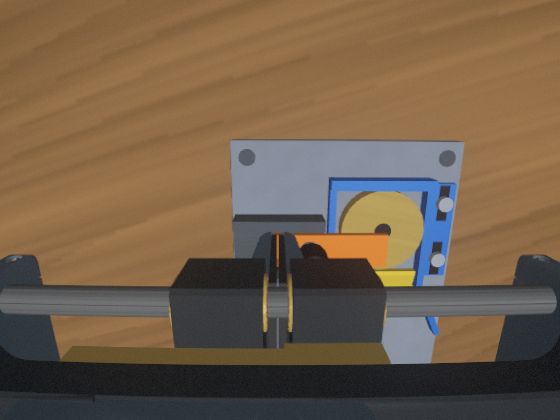

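```bash
for i in 1; do python3 -m crank '1 0 0.5 0 0; 1 0 1 0 0' >/dev/null; python3 d.py;python3 -m crank '1 0 0.5 0 0; 1 0 1 0 0' >/dev/null; python3 d.py; python3 -m crank '1 0 0.5 0 0; 1 0 0.5 0 0' >/dev/null; python3 d.py; done
```

```text
t 22.95 tcp carrier [[52.61 62.06]] z 231.73 yawerr 0.05 open 0.7
F carrier [-0.25  4.08] -0.86
t 23.15 tcp carrier [[52.61 61.02]] z 231.72 yawerr 0.05 open 0.4
F carrier [0.14 3.2 ] -0.56
t 23.35 tcp carrier [[52.62 60.48]] z 231.73 yawerr 0.04 open 0.5
F carrier [1.13 2.21] -0.63
```

```bash
python3 -m crank '1 0 0.5 0 0; 1 0 0.5 0 0' >/dev/null; python3 d.py;python3 -m crank '1 0 0.5 0 0; 1 0 0.5 0 0' >/dev/null; python3 d.py; python3 -m crank '1 0 0.5 0 0; 1 0 0.5 0 0' >/dev/null; python3 d.py
```

```text
t 23.55 tcp carrier [[52.61 60.02]] z 231.71 yawerr 0.05 open 0.5
F carrier [0.3  2.14] 0.3
t 23.75 tcp carrier [[52.63 59.48]] z 231.72 yawerr 0.04 open 0.2
F carrier [-0.63  2.33] -0.22
t 23.95 tcp carrier [[52.62 59.  ]] z 231.72 yawerr 0.04 open 0.3
F carrier [-0.07  1.8 ] 0.41
```

```bash
python3 -m crank '1 0 0.5 0 0; 1 0 0.5 0 0' >/dev/null; python3 d.py;python3 -m crank '1 0 0.5 0 0; 1 0 0.5 0 0' >/dev/null; python3 d.py; python3 -m crank '1 0 0.5 0 0; 1 0 0.5 0 0' >/dev/null; python3 d.py; python3 -m crank '1 0 0.5 0 0; 1 0 0.5 0 0' >/dev/null; python3 d.py
```

```text
t 24.15 tcp carrier [[52.63 58.52]] z 231.7 yawerr 0.05 open 0.6
F carrier [-0.6   2.63] 0.7
t 24.35 tcp carrier [[52.62 58.07]] z 231.74 yawerr 0.04 open 0.6
F carrier [-1.05  2.9 ] -0.13
t 24.55 tcp carrier [[52.6 57.8]] z 231.74 yawerr 0.04 open 0.5
F carrier [-0.59  7.66] 0.34
t 24.75 tcp carrier [[52.58 57.56]] z 231.78 yawerr 0.04 open 0.7
F carrier [-1.49  9.63] -0.76
```

The force stepped up at y≈57.8, so the keeper is on its home stop. Now I'll back off, lift clear and check.

```bash
python3 -m crank '1 0 -1 0 0; 1 0 -5 0 0; 1 0 -15 0 0; 1 0 -25 0 0; 1 0 -25 -20 0; 1 0 -25 -60 0; 1 -40 20 -90 0; 1 -60 40 -90 0; 1 -60 40 -90 0; 1 -60 40 -90 0'; python3 k.py k6; python3 - <<'E'
from h import *
from rig import optics
f=optics.grab_frame("scene");a=f["color"][180:320,190:390,::-1];cv2.imwrite("pics/s12.png",cv2.resize(a,None,fx=4,fy=4,interpolation=cv2.INTER_CUBIC))
E
python3 flat.py
```

```text
time: 25.75
tcp_pos: [0.558, 0.0531, 0.3223]
tcp_rot: [-3.141, -0.001, -0.292]
force: [0.1, 0.4, 0.3]
opening: 0.0004
tcp [[-7.49342435 17.19425825]] 0.32233621095878856
[([263.7, 136.2], 0.76), ([268.8, 154.0], 0.49)]
washer 2132 mid [66.9 -3.3] range x 38.7 87.7 y -24.8 24.2 slope [-0.0028  0.0001] z 21.7 sd 0.77
deck far 1879 mid [102.5   0. ] range x 95.0 110.0 y -40.0 39.8 slope [-0.0014 -0.0013] z 11.73 sd 0.7
```

View pics/k6.png

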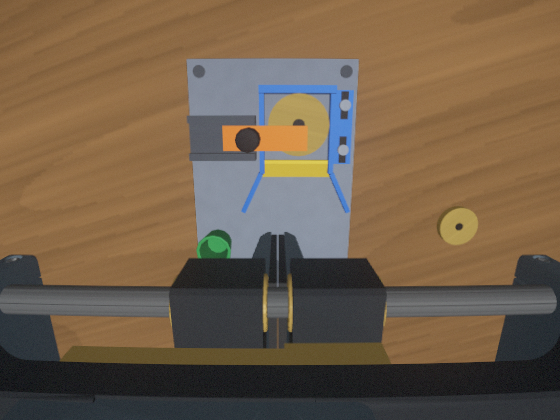

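View pics/s12.png

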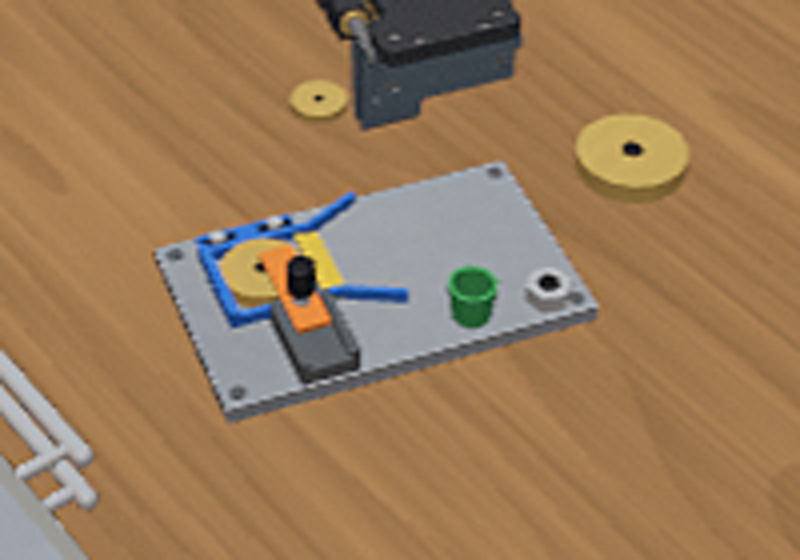

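```bash
python3 - <<'E'
from h import *
c=pickle.load(open("c.pkl","rb"))
o1,f1=pickle.load(open("pics/k6.pkl","rb"));print(w2c(c,atz(f1,[(246,141)],camT(f1,o1),.056))*1e3)
from rig import r
r.sign_off()
E
```

```text
[[52.24427975 39.31981682]]
the job is handed in; nothing more can be done
```

I've handed the job in, and every check I could make suggests it succeeded. The hand-in itself gave no verdict.

- **Washer:** I pushed the middle-sized washer along the deck with the fingers straddling its rear edge, over the lip and into the pocket. The frame sat about 8.5 mm further along +x than nominal. The depth image showed the washer flat, with its top 10 mm above the deck. I pressed it against the far wall at about 6–7 N for roughly a second, and the force readings stayed below 7 N throughout.
- **Keeper:** It slid at about 2.5 N and I stopped when the force rose to about 9.6 N at the home stop. I then backed off and lifted the fingers clear.
- **Last checks:** The washer was still flat under the tongue. The knob was at carrier y ≈ 39 mm, against 38 mm for fully home. The cup, the nut and the other discs looked unmoved in the last scene picture; the bins, bottle, spanner and large ring were outside that crop and I didn't re-check them.
- **Disagreements:** Before I pushed it, the knob measured y ≈ 72–76 mm, depending on the view, rather than the stated 78 mm. The fingers measured about 2–3 mm thinner than I assumed, so I relied on the force at the stop rather than the calculated end position.

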